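# Find the thread and close the storage jar

### The job

Close the steel storage jar with its green lid, without disturbing the other things on the counter: set the lid on the mouth, turn it back (counter-clockwise seen from above) until it drops into the thread, then screw it forward (clockwise) fully home to its stop. Let go and leave it closed.

Things in the scene. Friction and masses are not known exactly. Their poses are not given: they have to be found in the camera images.
- jar: Steel storage jar, 116 mm across, held fast in a blue plastic cradle (134 mm square, 50 mm tall): it neither moves nor turns. Origin on the counter under its centre, z up.
- jar_mouth (a point): Centre of the jar's open mouth, in the plane of the rim, 148 mm above the counter; z up. The white plastic neck is 80 mm across at the rim and widens to 88 mm in 11 mm, which centres the lid (inside width between its lugs 92 mm).
- jar_thread (a point): Point on the jar's axis 12 mm below the rim, level with the flat tops of the four thread pieces on the neck (102 mm across), one every 90 degrees. Between them are gaps that take the lid's lugs with 10 degrees of play. An upstand at the clockwise end of each piece blocks a lid turned forward before it has dropped; turned back at most about 65 degrees, the lugs drop 10 mm and meet a wall.
- thread_home (a point): Point on the jar's axis 25 mm below the rim, the height of the lid's underside when home. From the gaps the thread runs clockwise and down, under the thread pieces: 3 mm in 45 degrees (an eighth of a turn) to a solid stop, which is home. The lid has about 2 mm of vertical play in it.
- lid_grip (a point): Centre of the upright yellow grip bar on the green lid; z up, x along the bar. Bar 68 mm long (x), 18 mm thick (y), 40 mm tall: 20 mm above and below this point, down to the lid's flat top. Height of this point above jar_mouth: 44 mm with the lugs on top of the threads (48 mm on the upstands), about 34 mm once dropped into the gaps, 31 mm when home.
- lid_under (a point): Centre of the lid's underside, 56 mm below the bar's centre; z up. The lid is 114 mm across and 76 mm tall with its bar, about 0.16 kg, and starts right way up on the counter. Four lugs, 13 mm wide and 5 mm tall, point inwards at the bottom of its skirt, in line with and square to the bar.
- lid: The green lid as a whole: its origin is the same point as lid_under.
- teacup: White ceramic teacup, 80 mm across, 65 mm tall, standing upright; origin at the centre of its underside. Bystander.
- glass_bowl: Glass bowl, 130 mm across, 60 mm tall; origin at the centre of its underside. Bystander.
- sauce_bottle: Amber sauce bottle with a red cap, 60 mm across, 170 mm tall; origin at the centre of its underside. Bystander.
- spoon: Wooden spoon, 190 mm long, lying flat along its own x. Bystander.
- spice_jar: Small spice jar with a dark cap, 60 mm across, 85 mm tall; origin at the centre of its underside. Bystander.
There are look-alikes about, which are no part of the job. Several things have the shape of the lid; the one meant has the colours described above.

How it is judged:
By the outcome, as a careful person would: the job done as asked, in the order asked, and still so for the second after the job is handed in, with the robot touching nothing.
It also fails if it takes over 51 s, if anything falls off the work surface, if the arm or the gripper's body presses on something with over 40 N, if the wrist force passes 120 N, or if a joint passes its speed limit or range.

### The arm

A 7-joint arm with a two-finger parallel gripper is mounted at the origin on the work surface. World frame = base frame: x ahead of the robot, y to its left, z up, the work surface at z = 0. Lengths are in m, angles in rad, forces in N, time in s.
With the tool pointing down it reaches from about 0.4 to 0.85 m from the base axis. Payload 10.4 kg.
Tool frame: the origin (TCP) lies midway between the tips of the shut fingers; the grasp point (between the pads) lies 19 mm behind it; z points along the fingers, x is the direction in which the jaws open and shut, and the axes are right-handed (so a half turn about z gives the same grasp; the last joint's range is limited). The gripper opens to 85 mm and grips with 20 to 120 N. Pads are 22 mm wide; open, the fingers measure 114 mm over their backs; the gripper's body (76 mm by 85 mm) begins 54 mm behind the grasp point. The pads swing forward as they close: fully open they stand 13 mm farther back than shut.
Start: joints at [-1.337, 0.332, -0.065, 1.46, 0.022, 1.35, -0.088], TCP at [0.159, 0.605, 0.231] pointing down, gripper open.
Joint ranges: [-2.6, 2.6], [-0.5, 2.12], [-1.47, 1.34], [0.16, 2.42], [-1.27, 4.41], [0.06, 2.06], [-2.6, 2.6]. Speed limits (rad/s): [2.22, 2.22, 2.79, 2.79, 3.14, 3.14, 3.14].

### API

Orientations are given as a unit quaternion [x, y, z, w].
In Python, from workcell import monitor, eyes, ticket, models gives the robot as it stands.
- The arm moves only by the tool servo_tool, never from a script. Its argument "motion" is a list of rows, each a list of 7 numbers: the opening, from 0 (shut) to 1 (fully open), then the shift along the tool's x, y, z in m, then the turn, a rotation vector about the tool's x, y, z in degrees. In form: [[fingers, tx, ty, tz, rx, ry, rz], ...]. A call has 1 to 20 rows; each row is the pose to reach, as a shift and turn from the pose commanded when the call began, along the tool's axes at that moment; what a row does not reach only later rows make up. A row lasts 1/8 s, in which the tool goes at most 62.5 mm and 10.7 degrees, less where a joint would pass 70% of its speed; a pose out of reach is approached as far as the arm can. A call with a gripper value outside its range is refused whole. The fingers move at their own pace and stop on an object; "grip_force" is the grip in N (left out, the last holds). Time passes only in rows, so rows that repeat a pose let the fingers close. It gives the time, the measured TCP pose, the force and the opening at its end, in the units of the state.
- monitor.get_obs(): the state, without advancing time (a new reading comes with each control period).
- eyes.camera(name): name is "scene" or "top" or "wrist"; returns (picture, depth): 384x512x3 uint8, blue, green, red; 384x512 float32, m along the optical axis (not along the pixel's ray), 0 where there is no reading.
- eyes.camera_info(name): a dict with "intrinsics" (3x3 intrinsics, pixels), "extrinsics" (4x4, takes a point from world to camera coordinates); the wrist camera has in their place "tool_from_camera" (4x4, takes a point from camera to tool coordinates, whose origin is the TCP and whose axes are the tool frame's). Camera axes: x right, y down, z forward; pixel columns grow to the right and rows downward; lengths in m; the calibration is good to about 2 mm. A picture is of the moment at which its call begins: read the wrist's pose just before it. camera_info takes no time and is no camera call.
- ticket.hand_in(): hands the job in, once; it reports no verdict.
Trained networks look in the newest picture that a camera, given by its name, has taken for a name from the list of things; names that differ only in an ending like _2 or _b are one class to them, and where a whole thing is asked for, a point or a joint stands for the part that bears it (a point fixed in the world has none). Each returns a list of dicts, best first, with "confidence" (0 to 1); they miss things now and then, are a little off and sometimes report something else, mostly with a low value. They report only what shows in the picture. A call takes as long as a camera call. They do not tell look-alikes from the thing itself.
- models.boxes_of(camera, thing): "point" ([x, y, z] in m, in the coordinates of the camera as it stood for that picture, good to about 4 mm: the middle of the surface that is visible of it).
The state is a dict: "clock": time; "joint_pos": joint angles; "joint_velocities": joint speeds; "tau": joint torques, N m; "position": TCP position; "ee_rot": TCP orientation; "ft_force": force on the tool from outside, world axes, zero at the start; "torque": the same for the moment, N m; "grip_width": opening from 0.0 (shut) to 1.0 (fully open).
Only numpy, scipy, OpenCV 4.12 (cv2) and the standard library are available. Lean on these libraries where they do the work, as an engineer would, in place of code of your own. Each camera call takes 0.05 s, during which the arm holds its last target. There are 200 camera calls.

## Working session

There is one attempt and no reset: what is moved stays moved. The work goes in short steps, Python scripts to look and compute and a tool call to move; the robot and the scene stay as the last step left them, time stands still between calls to the robot, and variables do not carry over. Pictures are saved under pics/ and viewed, about 8 in all and at most 12, crops included, and the job is handed in when it is done.

Besides the shell and the picture viewer there is one more tool, called after ">>>" in YAML: its name, and indented under it one key for each argument. servo_tool: Moves the arm, as the interface text tells. Its arguments: {"type":"object","properties":{"motion":{"type":"array"},"grip_force":{"type":"number"}},"required":["motion"]}

```bash
mkdir -p pics; cat > h.py <<'E'
import numpy as np, cv2
from scipy.spatial.transform import Rotation as R
from workcell import monitor, eyes, ticket, models
def snap(n):
    o=monitor.get_obs(); p,d=eyes.camera(n); i=eyes.camera_info(n)
    if n=='wrist':
        T=np.eye(4);T[:3,:3]=R.from_quat(o['ee_rot']).as_matrix();T[:3,3]=o['position']
        W=T@np.array(i['tool_from_camera'])
    else: W=np.linalg.inv(np.array(i['extrinsics']))
    return p,d,np.array(i['intrinsics']),W
def cloud(d,K,W):
    v,u=np.mgrid[:d.shape[0],:d.shape[1]]
    P=np.stack([(u-K[0,2])*d/K[0,0],(v-K[1,2])*d/K[1,1],d],-1)
    return P@W[:3,:3].T+W[:3,3]
def pr(W,p): return (W@np.append(p,1))[:3]
E
python3 - <<'E'
from h import *
o=monitor.get_obs();print({k:np.round(v,3).tolist() for k,v in o.items()})
ims=[]
for n in('scene','top'):
    p,d,K,W=snap(n);ims.append(p);print(n,W[:3,3].round(2))
    np.savez(n+'.npz',p=p,d=d,K=K,W=W)
    for t in('lid','lid_grip','jar'):
        for b in models.boxes_of(n,t)[:5]:
            q=pr(W,b['point']);c=K@np.array(b['point']);print(n,t,round(b['confidence'],2),q.round(3),(c[:2]/c[2]).round())
cv2.imwrite('pics/scene.png',ims[0]);cv2.imwrite('pics/top.png',ims[1])
E
```

```text
{'clock': 0.0, 'joint_pos': [-1.337, 0.333, -0.065, 1.461, 0.022, 1.35, -0.089], 'joint_velocities': [0.0, 0.001, 0.001, 0.0, -0.001, 0.001, 0.001], 'tau': [0.0, -62.545, 0.049, -39.16, 0.016, 0.01, 0.0], 'position': [0.159, 0.604, 0.231], 'ee_rot': [0.792, 0.611, -0.001, 0.0], 'ft_force': [0.478, -0.961, -0.692], 'torque': [0.028, -0.018, 0.041], 'grip_width': 1.003}
scene [1.18 0.2  1.14]
scene lid 0.78 [ 0.528 -0.161  0.037] [211. 202.]
scene lid 0.71 [ 0.364 -0.134  0.038] [237. 165.]
scene lid 0.63 [ 0.617 -0.354  0.034] [143. 209.]
scene lid_grip 0.82 [ 0.615 -0.348  0.033] [145. 209.]
scene lid_grip 0.65 [ 0.361 -0.13   0.034] [238. 165.]
scene lid_grip 0.58 [ 0.532 -0.16   0.035] [211. 203.]
scene lid_grip 0.15 [0.657 0.217 0.025] [319. 275.]
scene jar 0.84 [0.615 0.049 0.101] [267. 233.]
top [ 0.21 -0.02  1.65]
top lid 0.9 [ 0.509 -0.17   0.038] [298. 197.]
top lid 0.85 [ 0.34  -0.146  0.037] [293. 246.]
top lid 0.62 [ 0.596 -0.36   0.038] [350. 172.]
top lid_grip 0.82 [ 0.504 -0.168  0.042] [297. 198.]
top lid_grip 0.74 [ 0.717 -0.09   0.026] [272. 142.]
top lid_grip 0.66 [ 0.589 -0.36   0.038] [350. 174.]
top lid_grip 0.55 [ 0.343 -0.139  0.035] [291. 245.]
top jar 0.59 [0.564 0.033 0.117] [238. 179.]
```

View pics/scene.png

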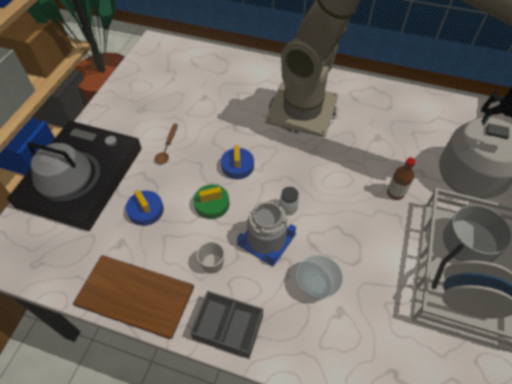

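View pics/top.png

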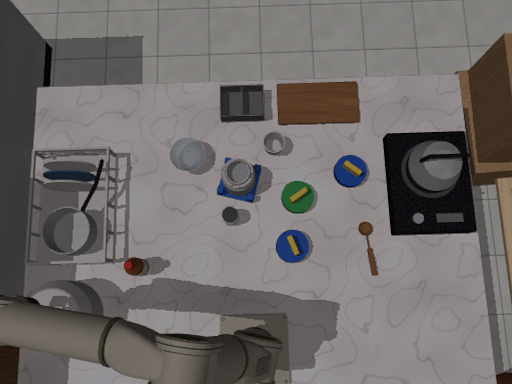

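The green lid (scene 211,201; top 298,197) sits between two blue look-alikes, and the jar is in its cradle (top 240,177) with the teacup and spice jar close by.

```bash
python3 - <<'E'
from h import *
for n in('scene','top'):
    f=np.load(n+'.npz');P=cloud(f['d'],f['K'],f['W']);h=cv2.cvtColor(f['p'],cv2.COLOR_BGR2HSV);H,S,V=cv2.split(h)
    xy=P[...,:2]; near=np.linalg.norm(xy-[.52,-.165],axis=-1)<.09
    g=near&(H>45)&(H<85)&(S>120)&(P[...,2]>.01)
    y=near&(H>18)&(H<35)&(S>120)&(P[...,2]>.04)
    print(n,'green',g.sum(),np.round([np.median(P[g],0),P[g].min(0),P[g].max(0)],3).tolist())
    q=P[y&(P[...,2]>.066)];print('bar',len(q),q.mean(0).round(3)); 
    q=q[:,:2]-q[:,:2].mean(0);w,v=np.linalg.eigh(q.T@q);print('yaw',np.degrees(np.arctan2(v[1,1],v[0,1])).round(1))
    j=(np.linalg.norm(xy-[.59,.04],axis=-1)<.1)
    q=P[j&(P[...,2]>.14)&(P[...,2]<.156)]
    A=np.c_[2*q[:,:2],np.ones(len(q))];c=np.linalg.lstsq(A,(q[:,:2]**2).sum(1),rcond=None)[0]
    print('rim',len(q),c[:2].round(3),'r',np.sqrt(c[2]+c[0]**2+c[1]**2).round(3),q.mean(0).round(3))
o=monitor.get_obs();print(R.from_quat(o['ee_rot']).as_matrix().round(3));print(np.array(eyes.camera_info('wrist')['tool_from_camera']).round(3),eyes.camera_info('wrist')['intrinsics'])
E
```

```text
scene green 472 [[0.537, -0.151, 0.036], [0.465, -0.218, 0.022], [0.572, -0.112, 0.043]]
bar 132 [ 0.519 -0.167  0.074]
yaw 123.8
rim 173 [0.585 0.037] r 0.04 [0.595 0.04  0.145]
top green 648 [[0.508, -0.168, 0.036], [0.456, -0.222, 0.011], [0.568, -0.115, 0.048]]
bar 107 [ 0.513 -0.171  0.076]
yaw 124.2
rim 144 [0.581 0.034] r 0.041 [0.573 0.032 0.146]
[[ 0.254  0.967 -0.   ]
 [ 0.967 -0.254 -0.   ]
 [-0.    -0.    -1.   ]]
[[ 1.    -0.    -0.001  0.   ]
 [ 0.     0.954  0.301 -0.078]
 [ 0.001 -0.301  0.954 -0.142]
 [ 0.     0.     0.     1.   ]] [[267.70223189   0.         258.32447713]
 [  0.         267.70223189 191.98358626]
 [  0.           0.           1.        ]]
```

>>> servo_tool:
  motion:
    - [1,0,0,-0.06,0,0,0]
    - [1,-0.03,0.04,-0.1,0,0,4]
    - [1,-0.44,0.555,-0.1,0,0,41]
    - [1,-0.44,0.555,-0.1,0,0,41]
    - [1,-0.44,0.555,-0.1,0,0,41]
    - [1,-0.44,0.555,-0.1,0,0,41]
    - [1,-0.44,0.555,-0.1,0,0,41]
    - [1,-0.44,0.555,-0.1,0,0,41]
    - [1,-0.44,0.555,-0.1,0,0,41]
    - [1,-0.44,0.555,-0.1,0,0,41]
    - [1,-0.44,0.555,-0.1,0,0,41]
    - [1,-0.44,0.555,-0.1,0,0,41]
    - [1,-0.44,0.555,-0.05,0,0,41]
    - [1,-0.44,0.555,-0.05,0,0,41]
    - [1,-0.44,0.555,-0.05,0,0,41]

```text
clock: 2.28
position: [0.5838, 0.0387, 0.2818]
ee_rot: [0.955, 0.295, 0.0, -0.0]
ft_force: [0.2, -0.4, -0.4]
grip_width: 1.003
```

```bash
python3 - <<'E'
from h import *
o=monitor.get_obs();print(o['joint_pos'].round(3) if hasattr(o['joint_pos'],'round') else o['joint_pos'])
p,d,K,W=snap('wrist');np.savez('w1.npz',p=p,d=d,K=K,W=W)
P=cloud(d,K,W)
j=np.linalg.norm(P[...,:2]-[.583,.036],axis=-1)<.08
q=P[j&(P[...,2]>.144)&(P[...,2]<.153)]
A=np.c_[2*q[:,:2],np.ones(len(q))];c=np.linalg.lstsq(A,(q[:,:2]**2).sum(1),rcond=None)[0]
print('rim',len(q),c[:2].round(4),'r',np.sqrt(c[2]+c[0]**2+c[1]**2).round(3),np.median(q[:,2]).round(4))
# rectified top-down map of neck at z=.136 plane and height map (0.25mm/px)
C=c[:2];N=480;s=.0003
yy,xx=np.mgrid[:N,:N];X=C[0]+(xx-N/2)*s;Y=C[1]-(yy-N/2)*s  # right=+x up=+y
Wi=np.linalg.inv(W);Q=np.stack([X,Y,np.full_like(X,.136)],-1)@Wi[:3,:3].T+Wi[:3,3]
mu=(K[0,0]*Q[...,0]/Q[...,2]+K[0,2]).astype(np.float32);mv=(K[1,1]*Q[...,1]/Q[...,2]+K[1,2]).astype(np.float32)
t=cv2.remap(p,mu,mv,cv2.INTER_CUBIC)
cv2.circle(t,(N//2,N//2),int(.051/s),(0,0,255),1)
# radial height profile
r=np.linalg.norm(P[...,:2]-C,axis=-1);a=np.degrees(np.arctan2(P[...,1]-C[1],P[...,0]-C[0]))%360
for k in range(0,360,10):
    m=(r>.0455)&(r<.050)&(a>=k)&(a<k+10)&(P[...,2]<.16)&(P[...,2]>.05)
    print(k,m.sum(),np.percentile(P[m][:,2],[10,50,90]).round(3) if m.sum()>2 else '')
cv2.imwrite('pics/w1.png',np.hstack([cv2.resize(p,(640,480))[:,120:520][:, :],t])[:, :800])
cv2.imwrite('pics/w1.png',np.hstack([cv2.resize(p[60:380,100:420],(320,320)),cv2.resize(t,(480,480))[80:400]]))
E
```

```text
[-0.618  0.236  0.572  1.521 -0.129  1.422  0.559]
rim 730 [0.5806 0.0391] r 0.039 0.1473
0 30 [0.135 0.136 0.14 ]
10 28 [0.135 0.135 0.136]
20 31 [0.135 0.136 0.136]
30 30 [0.134 0.136 0.136]
40 29 [0.135 0.136 0.136]
50 34 [0.135 0.136 0.136]
60 35 [0.123 0.125 0.135]
70 30 [0.124 0.125 0.126]
80 23 [0.124 0.126 0.14 ]
90 35 [0.135 0.136 0.14 ]
100 35 [0.135 0.136 0.136]
110 31 [0.135 0.136 0.136]
120 35 [0.134 0.135 0.136]
130 32 [0.135 0.136 0.137]
140 34 [0.135 0.136 0.137]
150 26 [0.124 0.125 0.136]
160 31 [0.124 0.125 0.126]
170 41 [0.125 0.126 0.139]
180 28 [0.135 0.139 0.141]
190 32 [0.135 0.136 0.137]
200 29 [0.135 0.136 0.137]
210 30 [0.135 0.136 0.137]
220 26 [0.135 0.136 0.137]
230 29 [0.135 0.136 0.137]
240 13 [0.124 0.134 0.136]
250 11 [0.124 0.125 0.126]
260 19 [0.125 0.133 0.141]
270 25 [0.136 0.138 0.14 ]
280 27 [0.135 0.135 0.136]
290 23 [0.135 0.136 0.137]
300 29 [0.135 0.135 0.136]
310 23 [0.134 0.136 0.137]
320 25 [0.135 0.135 0.137]
330 14 [0.124 0.129 0.137]
340 11 [0.124 0.125 0.125]
350 12 [0.126 0.139 0.14 ]
```

View pics/w1.png

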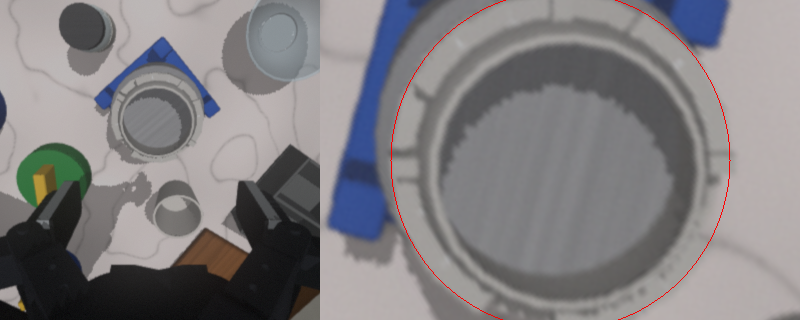

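Wrist view: the neck is at (155,115) in the left crop. Gaps lie at about 62–88° (mod 90) and upstands at about 88–93°. The lid bar at 124° (34° mod 90) already lands on the thread tops, so I can carry it unrotated and then turn it back about 41°.

>>> servo_tool:
  motion:
    - [1,-0.05,0.04,0,0,0,0]
    - [1,-0.1,0.08,0.02,0,0,0]
    - [1,-0.1735,0.1335,0.08,0,0,0]
    - [1,-0.1735,0.1335,0.08,0,0,0]
    - [1,-0.1735,0.1335,0.08,0,0,0]
    - [1,-0.1735,0.1335,0.08,0,0,0]
    - [1,-0.1735,0.1335,0.08,0,0,0]

```text
clock: 3.2
position: [0.5169, -0.1683, 0.2024]
ee_rot: [0.955, 0.296, 0.001, 0.0]
ft_force: [0.0, -0.3, 0.7]
grip_width: 1.001
```

```bash
cat > lid.py <<'E'
from h import *
def bar(zlo,zhi,c0,tag):
    o=monitor.get_obs();p,d,K,W=snap('wrist');P=cloud(d,K,W);H,S,V=cv2.split(cv2.cvtColor(p,cv2.COLOR_BGR2HSV))
    y=(H>15)&(H<38)&(S>110)&(np.linalg.norm(P[...,:2]-c0,axis=-1)<.08)&(P[...,2]>zlo)&(P[...,2]<zhi)
    q=P[y].astype(np.float32);print(y.sum(),q.mean(0).round(4),'zmed',np.median(q[:,2]).round(4))
    c,s,a=cv2.minAreaRect(q[:,:2]*1000);b=cv2.boxPoints((c,s,a));e=[b[1]-b[0],b[2]-b[1]];e=max(e,key=np.linalg.norm)
    print('rect mm',np.round(c,1),np.round(s,1),'yaw',np.degrees(np.arctan2(e[1],e[0])).round(1)%180)
    print('tcp',np.round(o['position'],4),'yaw',(2*np.degrees(np.arctan2(o['ee_rot'][1],o['ee_rot'][0]))).round(2),'q',np.round(o['joint_pos'],2))
    cv2.imwrite(f'pics/{tag}.png',p);return p,P,W
E
python3 - <<'E'
from lid import *
p,P,W=bar(.068,.085,[.516,-.169],'w2')
H,S,V=cv2.split(cv2.cvtColor(p,cv2.COLOR_BGR2HSV))
g=(H>45)&(H<85)&(S>110)&(abs(P[...,2]-.036)<.006);q=P[g].astype(np.float32)
print('disc',g.sum(),cv2.minEnclosingCircle(q[:,:2]*1000),np.median(q[:,2]))
E
```

```text
1065 [ 0.5118 -0.1648  0.0753] zmed 0.0754
rect mm [ 512.6 -166.3] [17.4 67. ] yaw 124.9
tcp [ 0.5169 -0.1683  0.2024] yaw 34.46 q [-0.38  0.19  0.7   1.75 -0.13  1.24  0.95]
disc 5288 ((512.630615234375, -166.9583282470703), 55.81649398803711) 0.035665717
```

View pics/w2.png

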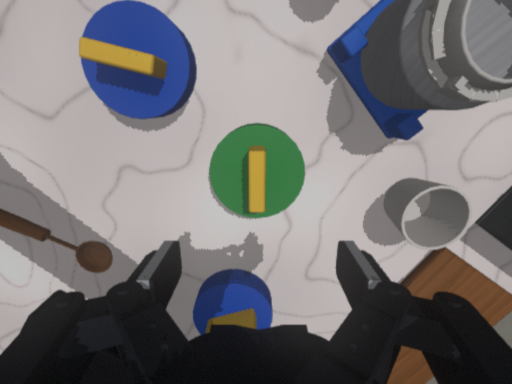

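The green lid with its yellow bar is centred at (257,172), between the fingers, with clearance all round. Descending and gripping.

>>> servo_tool:
  motion:
    - [1,-0.0025,-0.004,0.06,0,0,0]
    - [1,-0.0025,-0.004,0.12,0,0,0]
    - [1,-0.0025,-0.004,0.16,0,0,0]
    - [1,-0.0025,-0.004,0.16,0,0,0]
    - [0,-0.0025,-0.004,0.16,0,0,0]
    - [0,-0.0025,-0.004,0.16,0,0,0]
    - [0,-0.0025,-0.004,0.16,0,0,0]
    - [0,-0.0025,-0.004,0.16,0,0,0]
    - [0,-0.0025,-0.004,0.16,0,0,0]
    - [0,-0.0025,-0.004,0.16,0,0,0]
  grip_force: 70

```text
clock: 4.5
position: [0.5121, -0.1681, 0.0422]
ee_rot: [0.956, 0.295, 0.001, 0.0]
ft_force: [-0.8, 1.1, 7.7]
grip_width: 0.201
```

>>> servo_tool:
  motion:
    - [0,0,0,-0.03,0,0,0]
    - [0,0,0,-0.08,0,0,0]
    - [0,0,0,-0.14,0,0,0]
    - [0,0,0,-0.19,0,0,0]
    - [0,0.0429,-0.0326,-0.19,0,0,0]
    - [0,0.0858,-0.0652,-0.19,0,0,0]
    - [0,0.1286,-0.0979,-0.19,0,0,0]
    - [0,0.1715,-0.1305,-0.19,0,0,0]
    - [0,0.1715,-0.1305,-0.19,0,0,0]
    - [0,0.1715,-0.1305,-0.19,0,0,0]

```text
clock: 5.75
position: [0.5792, 0.0356, 0.2311]
ee_rot: [0.956, 0.295, -0.0, 0.0]
ft_force: [-0.7, -1.1, -1.9]
grip_width: 0.202
```

```bash
cat > disc.py <<'E'
from h import *
def disc(n,lo,hi):
    o=monitor.get_obs();p,d,K,W=snap(n);P=cloud(d,K,W);H,S,V=cv2.split(cv2.cvtColor(p,cv2.COLOR_BGR2HSV))
    g=(H>45)&(H<85)&(S>110)&(np.linalg.norm(P[...,:2]-[.581,.038],axis=-1)<.1)&(P[...,2]>lo)&(P[...,2]<hi)
    q=P[g].astype(np.float32)
    A=np.c_[P[g][:,:2],np.ones(len(q))];f=np.linalg.lstsq(A,P[g][:,2],rcond=None)[0]
    c=cv2.minEnclosingCircle(q[:,:2]*1000)
    print(n,g.sum(),'centre',np.round(c[0],1),'r',round(c[1],1),'z med',np.median(q[:,2]).round(4),'tilt deg',np.degrees(f[:2]).round(1))
    print('tcp',np.round(o['position'],4),'yaw',(2*np.degrees(np.arctan2(o['ee_rot'][1],o['ee_rot'][0]))).round(2),'F',np.round(o['ft_force'],1),'T',np.round(o['torque'],2),'q7',np.round(o['joint_pos'][6],2))
    return p,P
E
python3 - <<'E'
from disc import *
from lid import bar
p,P=disc('wrist',.19,.25)
cv2.imwrite('pics/w3.png',p)
p,P=disc('scene',.19,.25); disc('top',.19,.25)
E
```

```text
wrist 14381 centre [578.  36.] r 56.4 z med 0.2245 tilt deg [ 0.5 -1. ]
tcp [0.5792 0.0356 0.2311] yaw 34.27 F [-0.7 -1.1 -1.9] T [-0.03  0.05  0.06] q7 0.57
scene 817 centre [583.4  35.4] r 56.4 z med 0.224 tilt deg [-4. -2.]
tcp [0.5792 0.0349 0.2313] yaw 34.19 F [-0.7 -0.4 -1.7] T [-0.02  0.03 -0.03] q7 0.57
top 40 centre [576.6 -16. ] r 29.6 z med 0.2252 tilt deg [-0.9 10.3]
tcp [0.5793 0.0347 0.2314] yaw 34.16 F [ 0.2 -0.8 -0.4] T [-0.02 -0.03 -0.03] q7 0.57
```

View pics/w3.png

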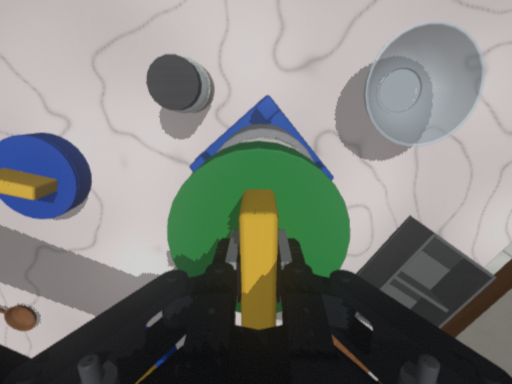

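The lid is held level at (258,235), over the cradle (265,140), and needs about +2.3 mm in x and y. I'll lower it onto the neck gently.

>>> servo_tool:
  motion:
    - [0,0.0032,-0.0007,0.01,0,0,0]
    - [0,0.0032,-0.0007,0.025,0,0,0]
    - [0,0.0032,-0.0007,0.035,0,0,0]
    - [0,0.0032,-0.0007,0.042,0,0,0]
    - [0,0.0032,-0.0007,0.047,0,0,0]
    - [0,0.0032,-0.0007,0.05,0,0,0]
    - [0,0.0032,-0.0007,0.052,0,0,0]
    - [0,0.0032,-0.0007,0.052,0,0,0]

```text
clock: 6.9
position: [0.5818, 0.0387, 0.1794]
ee_rot: [0.956, 0.295, 0.0, -0.0]
ft_force: [0.2, -0.5, -1.4]
grip_width: 0.204
```

```bash
python3 - <<'E'
from disc import *
disc('wrist',.14,.25)
E
```

```text
wrist 14527 centre [580.7  38.9] r 56.5 z med 0.1728 tilt deg [ 0.9 -1.2]
tcp [0.5818 0.0387 0.1794] yaw 34.28 F [ 0.2 -0.5 -1.4] T [ 0.03 -0.04  0.  ] q7 0.59
```

>>> servo_tool:
  motion:
    - [0,0,0,0.001,0,0,0]
    - [0,0,0,0.002,0,0,0]
    - [0,0,0,0.002,0,0,0]
    - [0,0,0,0.002,0,0,0]

```text
clock: 7.45
position: [0.5819, 0.0387, 0.1783]
ee_rot: [0.956, 0.295, 0.0, -0.0]
ft_force: [-3.9, 0.6, 7.1]
grip_width: 0.198
```

Lugs are resting on the threads (7 N, z as predicted). Turning back.

>>> servo_tool:
  motion:
    - [0,0,0,0.0005,0,0,-5]
    - [0,0,0,0.0005,0,0,-10]
    - [0,0,0,0.0005,0,0,-15]
    - [0,0,0,0.0005,0,0,-20]
    - [0,0,0,0.0005,0,0,-25]
    - [0,0,0,0.0005,0,0,-30]
    - [0,0,0,0.0005,0,0,-33]
    - [0,0,0,0.0005,0,0,-33]

```text
clock: 8.45
position: [0.5828, 0.0387, 0.1782]
ee_rot: [0.832, 0.554, 0.001, 0.0]
ft_force: [0.7, 0.3, 7.2]
grip_width: 0.203
```

```bash
python3 - <<'E'
from disc import *
disc('wrist',.14,.25)
E
```

```text
wrist 14587 centre [581.9  38.9] r 56.8 z med 0.1716 tilt deg [ 1.6 -0.5]
tcp [0.5828 0.0387 0.1782] yaw 67.33 F [0.7 0.3 7.2] T [0.03 0.07 0.09] q7 1.14
```

>>> servo_tool:
  motion:
    - [0,0,0,0.001,0,0,-2]
    - [0,0,0,0.001,0,0,-4]
    - [0,0,0,0.001,0,0,-6]
    - [0,0,0,0.001,0,0,-8]
    - [0,0,0,0.001,0,0,-8]

```text
clock: 9.12
position: [0.5815, 0.0385, 0.1754]
ee_rot: [0.792, 0.611, -0.0, -0.0]
ft_force: [-0.6, 0.0, -2.2]
grip_width: 0.202
```

It dropped free at bar yaw ≈165°, the gap centre. Lowering it the rest of the way.

>>> servo_tool:
  motion:
    - [0,0,0,0.003,0,0,0]
    - [0,0,0,0.005,0,0,0]
    - [0,0,0,0.007,0,0,0]
    - [0,0,0,0.0075,0,0,0]
    - [0,0,0,0.0075,0,0,0]

```text
clock: 9.75
position: [0.5817, 0.0387, 0.1683]
ee_rot: [0.792, 0.611, 0.0, -0.0]
ft_force: [0.1, -0.8, -1.5]
grip_width: 0.197
```

```bash
python3 - <<'E'
from disc import *
disc('wrist',.14,.25)
E
```

```text
wrist 14572 centre [580.7  39. ] r 56.5 z med 0.1617 tilt deg [ 1.5 -0.3]
tcp [0.5817 0.0387 0.1683] yaw 75.29 F [ 0.1 -0.8 -1.5] T [0.02 0.02 0.  ] q7 1.28
```

>>> servo_tool:
  motion:
    - [0,0,0,0.0005,0,0,3]
    - [0,0,0,0.001,0,0,8]
    - [0,0,0,0.0012,0,0,13]
    - [0,0,0,0.0015,0,0,18]
    - [0,0,0,0.002,0,0,23]
    - [0,0,0,0.0023,0,0,28]
    - [0,0,0,0.0026,0,0,33]
    - [0,0,0,0.003,0,0,38]
    - [0,0,0,0.003,0,0,38]

```text
clock: 10.92
position: [0.582, 0.0387, 0.1656]
ee_rot: [0.947, 0.32, 0.0, 0.0]
ft_force: [-0.0, 0.2, 0.6]
grip_width: 0.204
```

```bash
python3 - <<'E'
from disc import *
disc('wrist',.14,.25)
E
```

```text
wrist 14502 centre [581.   38.3] r 57.2 z med 0.159 tilt deg [ 0.8 -0.9]
tcp [0.582  0.0387 0.1656] yaw 37.32 F [-0.   0.2  0.6] T [-0.07 -0.01 -0.06] q7 0.65
```

>>> servo_tool:
  motion:
    - [0,0,0,0,0,0,3]
    - [0,0,0,0,0,0,6]
    - [0,0,0,0,0,0,9]
    - [0,0,0,0,0,0,12]
    - [0,0,0,0,0,0,12]

```text
clock: 11.6
position: [0.5817, 0.0391, 0.1654]
ee_rot: [0.975, 0.221, -0.0, 0.0]
ft_force: [-1.4, -0.7, 1.2]
grip_width: 0.206
```

```bash
python3 - <<'E'
from disc import *
from lid import bar
disc('wrist',.14,.25);bar(.19,.205,[.581,.038],'w5')
E
```

```text
wrist 14434 centre [580.6  38.9] r 56.5 z med 0.1587 tilt deg [ 0.5 -1. ]
tcp [0.5817 0.0391 0.1654] yaw 25.56 F [-1.4 -0.7  1.2] T [0.04 0.27 2.07] q7 0.45
4451 [0.578  0.0443 0.1983] zmed 0.1985
rect mm [580.4  40.6] [19.9 64.1] yaw 120.9
tcp [0.5817 0.039  0.1654] yaw 25.55 q [-0.64  0.31  0.59  1.69 -0.19  1.19  0.45]
```

>>> servo_tool:
  motion:
    - [0,0,0,0,0,0,3]
    - [0,0,0,0,0,0,6]
    - [0,0,0,0,0,0,6]
  grip_force: 100

```text
clock: 12.08
position: [0.5815, 0.0395, 0.1661]
ee_rot: [0.985, 0.171, -0.0, -0.0]
ft_force: [-5.7, -1.6, 12.0]
grip_width: 0.203
```

```bash
python3 - <<'E'
from disc import *
from lid import bar
disc('wrist',.14,.25);bar(.19,.205,[.581,.038],'w6')
E
```

```text
wrist 14411 centre [580.5  39.7] r 56.4 z med 0.1593 tilt deg [ 1.  -1.7]
tcp [0.5815 0.0395 0.1661] yaw 19.65 F [-5.7 -1.6 12. ] T [0.13 1.91 4.51] q7 0.35
4504 [0.5776 0.0456 0.1991] zmed 0.1995
rect mm [580.   42.1] [21.6 64.2] yaw 119.6
tcp [0.5814 0.0395 0.1662] yaw 19.68 q [-0.65  0.32  0.61  1.69 -0.19  1.2   0.35]
```

View pics/w6.png

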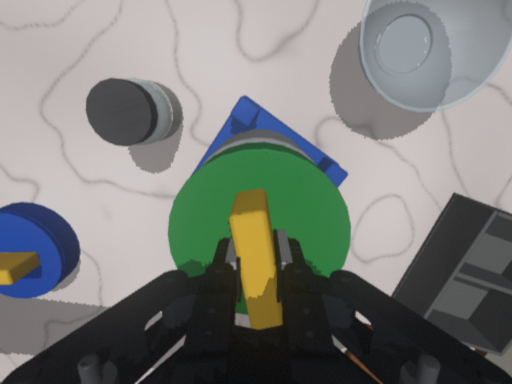

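The bar stays at about 120° while the tool turns on and torque climbs to 4.5 N m. The lid top is at 0.159, the home height, so that is the solid stop. Easing the twist, then releasing.

>>> servo_tool:
  motion:
    - [0,0,0,0,0,0,-4]
    - [0,0,0,0,0,0,-7]
    - [0,0,0,0,0,0,-7]
    - [1,0,0,0,0,0,-7]
    - [1,0,0,0,0,0,-7]
    - [1,0,0,0,0,0,-7]
    - [1,0,0,0,0,0,-7]
    - [1,0,0,0,0,0,-7]
    - [1,0,0,-0.03,0,0,-7]
    - [1,0,0,-0.08,0,0,-7]
    - [1,0,0,-0.13,0,0,-7]
    - [1,0,0,-0.13,0,0,-7]

```text
clock: 13.68
position: [0.5834, 0.0384, 0.2993]
ee_rot: [0.974, 0.227, 0.003, -0.0]
ft_force: [-0.4, -1.8, -0.3]
grip_width: 1.001
```

```bash
python3 - <<'E'
from disc import *
from lid import bar
disc('wrist',.14,.175);bar(.19,.205,[.581,.038],'w7')
p,d,K,W=snap('scene');cv2.imwrite('pics/end.png',np.hstack([cv2.resize(p[100:330,90:400],(466,345)),cv2.resize(cv2.imread('pics/w7.png'),(330,345))]))
E
```

```text
wrist 6429 centre [580.3  38.8] r 56.3 z med 0.1586 tilt deg [-0.1 -0.1]
tcp [0.5834 0.0384 0.2993] yaw 26.26 F [-0.4 -1.8 -0.3] T [-0.02 -0.01 -0.05] q7 0.42
1269 [0.5797 0.0409 0.1982] zmed 0.1983
rect mm [580.7  39.1] [17.8 67.4] yaw 120.3
tcp [0.5825 0.0386 0.2968] yaw 26.28 q [-0.66  0.23  0.62  1.5  -0.13  1.45  0.42]
```

View pics/end.png

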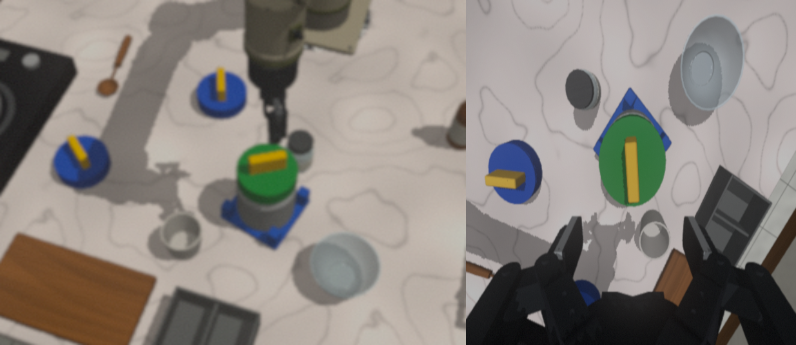

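```bash
python3 -c "
from workcell import ticket;print(ticket.hand_in())"
```

```text
the job is handed in; nothing more can be done
None
```

The steel jar is closed with its green lid, screwed to its stop, and the job is handed in at about 14 s on the robot's clock. I set the lid on the mouth, turned it back about 41° until it dropped 10 mm into the gaps, then screwed it clockwise 45°.

- **Stop reached:** the bar stayed at about 120° while the torque rose to 4.5 N m. The bar twisted a little between the pads during that push, so I eased it back before letting go.
- **After release:** the lid was level and centred within about 1 mm of the measured jar axis. Its top was at 158.6 mm, against 159 mm expected when home, and the bar was at 120.3°, 45° from the gap centre.
- **Other things on the counter:** the gripper was open and clear of everything, and the objects in the final pictures looked undisturbed. I judged that by eye and did not measure their positions. The sauce bottle was only partly in the last crop.

No check failed. The cameras disagreed by about 3 to 5 mm on the jar's position, which was within the lid's centring play.

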